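Wind the blue vial rack up to its stop

TASK

Two hand-wound sample slides stand on the lab bench. Wind the handwheel of the slide that carries the blue-capped vials, clockwise seen from above, until its carriage touches the yellow stop pad, then let go of the handle and leave it there. Move that rack only by its handwheel, without touching either rack or carriage, and leave the orange-capped slide where it is.

Things in the scene. Friction and masses are not known exactly. Their poses are not given: they have to be found in the camera images.
- blue_handle: Red upright crank handle, 20 mm diameter, 48 mm tall, on the black handwheel (129 mm wide) of the blue-capped slide, 50 mm from the wheel axis; spins freely about its own upright axis. Origin: its centre, 155.5 mm above the bench; wheel top face at 130 mm. Turning takes 2 to 5 N at the handle; the wheel stays where left and needs 0.5 to 0.95 turn clockwise from above, to a hard stop.
- blue_hub (a point): Point on the upright axis of that handwheel, 157 mm above the bench. Its x axis is level, along the rails from wheel to stop; z up. The slide is 325 x 100 mm: white housing under the wheel, two steel rails with the carriage, yellow stop pad with its face 227 mm from the wheel axis.
- blue_rack: White rack, 80 x 74 mm, nine blue-capped vials, fixed on a dark carriage geared to that handwheel: a full clockwise turn moves it 80 mm away from the wheel towards the stop. Origin: centre of its underside, 48 mm above the bench, on the rails' midline; caps' tops at 110 mm. Touching the stop, the origin is 180 mm from the wheel axis along the hub's x; it starts 40 to 75 mm short.
- amber_rack: The same rack with nine orange-capped vials on the other, otherwise identical slide (same wheel, same red handle): a bystander that must not move. Origin: centre of its underside, 48 mm above the bench.

How it is judged (in metres and radians):
At the end, for the whole second after the job is handed in: The carriage with the blue-capped vials touches its stop (within 4 mm, that is 18 degrees of the wheel) and is at rest, and the orange-capped rack has moved no more than 6 mm (x of blue_rack in the frame of blue_hub above 0.176 m and linear speed of blue_rack below 0.01 m/s and not (distance of amber_rack from where it was at the start of the episode above 0.006 m)).
It fails at once if the orange-capped rack is moved more than 6 mm (distance of amber_rack from where it was at the start of the episode above 0.006 m).
It fails at once if a rack or its carriage is touched by the robot ((contact force between blue_rack and the fingers above 1 N or contact force between blue_rack and the arm above 1 N) or (contact force between amber_rack and the fingers above 1 N or contact force between amber_rack and the arm above 1 N)).
It also fails if it takes over 42 s, if anything falls off the work surface, if the arm or the gripper's body presses on something with over 40 N, if the wrist force passes 120 N, or if a joint passes its speed limit or range.

ROBOT

A 6-joint arm with a two-finger parallel gripper is mounted at the origin on the work surface. World frame = base frame: x ahead of the robot, y to its left, z up, the work surface at z = 0. Lengths are in mm, angles in rad, forces in N, time in s.
With the tool pointing down it reaches from about 275 to 1000 mm from the base axis. Payload 8.4 kg.
Tool frame: the origin (TCP) lies midway between the tips of the shut fingers; the grasp point (between the pads) lies 19 mm behind it; z points along the fingers, y is the direction in which the jaws open and shut (so a half turn about z gives the same grasp; the last joint's range is limited). The gripper opens to 85 mm and grips with 20 to 120 N. Pads are 22 mm wide; open, the fingers measure 114 mm over their backs; the gripper's body (76 mm by 85 mm) begins 54 mm behind the grasp point. The pads swing forward as they close: fully open they stand 13 mm farther back than shut.
Start: joints at [1.238, 0.353, 1.633, -0, 1.155, -0.002], TCP at [202.998, 591.117, 231.281] pointing down, gripper open.
Joint ranges: [-2.63, 2.63], [-0.92, 2.1], [0.06, 2.66], [-1.3, 4.44], [0, 2.69], [-3.02, 3.02]. Speed limits (rad/s): [2.22, 2.22, 2.79, 3.14, 3.14, 3.14].

INTERFACE

Orientations are given as [roll, pitch, yaw] about the fixed x, y, z axes, in that order (R = Rz(yaw) Ry(pitch) Rx(roll)).
In Python, from rig import r gives the robot as it stands. The module is installed in compiled form; this text tells all that it offers.
- The arm moves only by the tool drive_tool, never from a script. Its argument "moves" is a list of rows, each a list of 3 entries, a list of its own where there are three numbers: the closure, from 0 (fully open) to 1 (shut), then the shift along the tool's x, y, z in cm, then the turn about the tool's z in degrees. In form: [[claw, [dx, dy, dz], roll], ...]. A call has 1 to 12 rows; each row is the pose to reach, as a shift and turn from the pose measured when the call began, along the tool's axes at that moment; what a row does not reach only later rows make up. A row lasts 1/8 s, in which the tool goes at most 62.5 mm and 10.7 degrees, less where a joint would pass 70% of its speed; a pose out of reach is approached as far as the arm can. A call with a gripper value outside its range is refused whole. The fingers move at their own pace and stop on an object; "grip_force" is the grip in N (left out, the last holds). Time passes only in rows, so rows that repeat a pose let the fingers close. It gives the time, the measured TCP pose, the force and the opening at its end, in the units of the state.
- r.sense(): the state, without advancing time (a new reading comes with each control period).
- r.grab_frame(name): name is "scene" or "top" or "wrist"; returns a dict with "color" (420x560x3 uint8, red, green, blue), "fx", "fy", "cx", "cy" (pixels), "D" ([k1, k2, p1, p2, k3] as OpenCV has them; the pictures are not rectified), "pose" (4x4, takes a point from camera to world coordinates); the wrist camera has in their place "hand_eye" (4x4, takes a point from camera to tool coordinates, whose origin is the TCP and whose axes are the flange's). Camera axes: x right, y up, looking along -z (the intrinsics and any distortion apply to the point x, -y, -z); pixel columns grow to the right and rows downward; lengths in mm; the calibration is good to about 2 mm. A picture is of the moment at which its call begins: read the wrist's pose just before it. There is no depth.
- r.sign_off(): hands the job in, once; it reports no verdict.
Trained networks look in the newest picture that a camera, given by its name, has taken for a name from the list of things; names that differ only in an ending like _2 or _b are one class to them, and where a whole thing is asked for, a point or a joint stands for the part that bears it (a point fixed in the world has none). Each returns a list of dicts, best first, with "score" (0 to 1); they miss things now and then, are a little off and sometimes report something else, mostly with a low value. They report only what shows in the picture. A call takes as long as a camera call.
- r.outline_of(thing, camera): "mask" (420x560 bool, what is visible of it) and "at" ([column, row] in pixels, amid what is visible of it).
- r.spot_point(thing, camera): "at" ([column, row] in pixels: a listed point, or the origin of a listed thing).
The state is a dict: "clock": time; "qpos": joint angles; "qvel": joint speeds; "joint_efforts": joint torques, N m; "eef_pos": TCP position; "tcp_rot": TCP orientation; "contact_force": force on the tool from outside, world axes, zero at the start; "wrist_torque": the same for the moment, N m; "opening": opening from 0.0 (shut) to 1.0 (fully open).
Only numpy, scipy, OpenCV 4.12 (cv2) and the standard library are available. Lean on these libraries where they do the work, as an engineer would, in place of code of your own. Each camera call takes 0.05 s, during which the arm holds its last target.

## Working session

There is one attempt and no reset: what is moved stays moved. The work goes in short steps, Python scripts to look and compute and a tool call to move; the robot and the scene stay as the last step left them, time stands still between calls to the robot, and variables do not carry over. Pictures are saved under pics/ and viewed, and the job is handed in when it is done.

Besides the shell and the picture viewer there is one more tool, called after "Request:" as name(argument=value, ...) on one line, values as JSON. drive_tool: Moves the arm, as the interface text tells. Its arguments: {"type":"object","properties":{"moves":{"type":"array"},"grip_force":{"type":"number"}},"required":["moves"]}

```bash
mkdir -p pics; python3 - <<'E'
from rig import r
import cv2
s=r.sense();print({k:s[k] for k in s})
for n in("scene","top","wrist"):
    f=r.grab_frame(n);cv2.imwrite(f"pics/{n}0.png",f["color"][:,:,::-1])
    print(n,f["fx"],f["fy"],f["cx"],f["cy"],f["D"],f.get("pose",f.get("hand_eye")))
    for t in("blue_handle","blue_rack","amber_rack","blue_hub"):
        print(t,[(d["score"],d["at"]) for d in r.spot_point(t,n)])
E
```

```text
{'clock': 0.0, 'qpos': array([ 1.23758228e+00,  3.53640345e-01,  1.63415904e+00,  3.51987278e-05,
        1.15520484e+00, -2.39680017e-03]), 'qvel': array([-0.00098375, -0.00056317, -0.0006269 , -0.00092219,  0.00030065,
       -0.00040216]), 'joint_efforts': array([ 1.18035641e-03, -6.05254340e+01, -3.42077994e+01,  2.35677890e-04,
        9.04762361e-03,  7.64997367e-06]), 'eef_pos': array([202.83673026, 590.64988124, 230.55590424]), 'tcp_rot': array([-3.14018117e+00, -3.55655836e-05,  2.81076115e+00]), 'contact_force': array([0.79649942, 0.93473665, 0.08484822]), 'wrist_torque': array([-0.02727344,  0.01577116,  0.00373971]), 'opening': 0.994060179861359}
scene 537.6831101675631 537.6831101675631 274.1934861613736 204.05034441619918 [-0.11767062  0.          0.          0.          0.        ] [[ 2.37474883e-01 -8.10469628e-01  5.35485445e-01  1.07845134e+03]
 [ 9.71314529e-01  2.05154899e-01 -1.20247880e-01 -1.09380837e+02]
 [-1.24002082e-02  5.48680645e-01  8.35940061e-01  9.41869141e+02]
 [ 0.00000000e+00  0.00000000e+00  0.00000000e+00  1.00000000e+00]]
blue_handle [(0.79, [36
[... 411 characters left out ...]
4832246e-01  8.35443541e+02]
 [ 0.00000000e+00  0.00000000e+00  0.00000000e+00  1.00000000e+00]]
blue_handle [(0.6, [170.8, 269.1])]
blue_rack [(0.74, [207.3, 233.3])]
amber_rack [(0.88, [400.0, 207.8])]
blue_hub [(0.66, [187.4, 291.8])]
wrist 369.2040458024077 369.2040458024077 279.3318390263738 216.2887532245386 [-0.01030857  0.          0.          0.          0.        ] [[-1.05674334e-03  9.63806806e-01  2.66599558e-01  6.69871931e+01]
 [ 9.99999433e-01  1.05356130e-03  1.54963476e-04 -6.37369880e-01]
 [-1.31524124e-04  2.66599571e-01 -9.63807373e-01 -1.42370430e+02]
 [ 0.00000000e+00  0.00000000e+00  0.00000000e+00  1.00000000e+00]]
blue_handle []
blue_rack []
amber_rack []
blue_hub []
```

View pics/scene0.png

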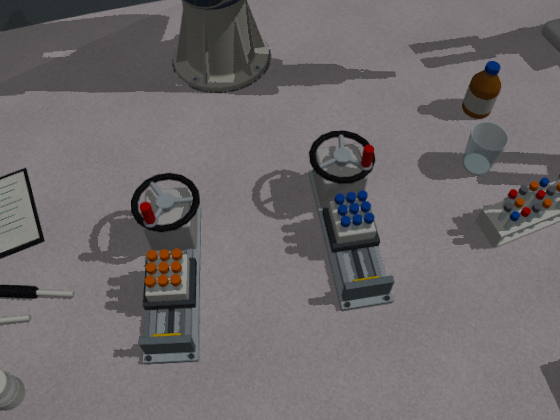

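View pics/top0.png

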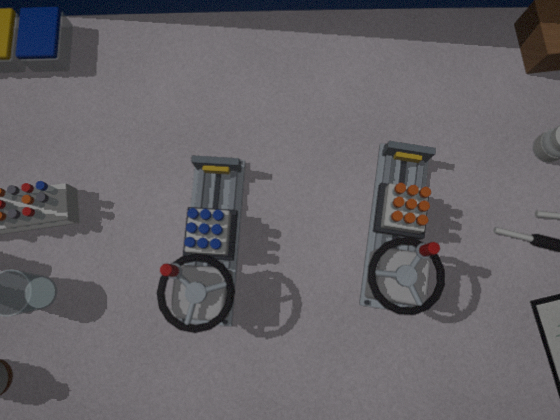

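```bash
cat > h.py <<'E'
from rig import r
import cv2,numpy as np
from scipy.spatial.transform import Rotation as Ro
def campose(f):
    if "pose" in f: return np.array(f["pose"])
    s=r.sense();T=np.eye(4);T[:3,:3]=Ro.from_euler("xyz",s["tcp_rot"]).as_matrix();T[:3,3]=s["eef_pos"]
    return T@np.array(f["hand_eye"])
def ray(f,uv,P):
    K=np.array([[f["fx"],0,f["cx"]],[0,f["fy"],f["cy"]],[0,0,1]])
    x,y=cv2.undistortPoints(np.array([[uv]],float),K,np.array(f["D"]))[0,0]
    d=P[:3,:3]@np.array([x,-y,-1]);return P[:3,3],d
def at(f,uv,z,P=None):
    o,d=ray(f,uv,campose(f) if P is None else P);return o+d*(z-o[2])/d[2]
def px(f,p,P=None):
    P=campose(f) if P is None else P
    K=np.array([[f["fx"],0,f["cx"]],[0,f["fy"],f["cy"]],[0,0,1]])
    q=np.linalg.inv(P)@np.append(p,1);q=q[:3]*[1,-1,-1]
    return cv2.projectPoints(q.reshape(1,1,3),np.zeros(3),np.zeros(3),K,np.array(f["D"]))[0].ravel()
E
python3 - <<'E'
from h import *
Z=dict(blue_handle=155.5,blue_hub=157,blue_rack=48,amber_rack=48)
for n in("scene","top"):
    f=r.grab_frame(n)
    for t in Z:
        for d in r.spot_point(t,n): print(n,t,d["score"],d["at"],at(f,d["at"],Z[t]).round(1))
        for d in r.outline_of(t,n): print("  outl",d["score"],d["at"],d["mask"].sum())
E
```

```text
scene blue_handle 0.67 [366.0, 156.6] [514.1 194.4 155.5]
  outl 0.56 [365.1, 156.3] 184
scene blue_hub 0.56 [345.0, 144.3] [477.5 165.1 157. ]
  outl 0.92 [350.9, 217.7] 9327
scene blue_rack 0.59 [352.4, 221.3] [582.3 157.4  48. ]
  outl 0.68 [353.1, 221.2] 2657
scene amber_rack 0.91 [173.4, 283.8] [ 630.  -200.9   48. ]
  outl 0.72 [170.7, 279.3] 2960
top blue_handle 0.77 [170.3, 271.2] [511.9 193.2 155.5]
  outl 0.6 [168.8, 271.2] 201
top blue_hub 0.89 [189.3, 288.8] [483.9 162.4 157. ]
  outl 0.89 [206.6, 253.1] 10363
top blue_rack 0.76 [206.7, 234.1] [584.  155.3  48. ]
  outl 0.7 [210.4, 232.1] 2447
top amber_rack 0.72 [400.7, 210.9] [ 619.5 -207.6   48. ]
  outl 0.92 [400.7, 209.1] 2682
```

The scene camera shows the blue slide with its hub at about (343,155) and handle at (367,156). The top camera has the handle at (168,270), the wheel centre at (195,292) and the amber slide well to the right. I'll fit the wheel rim to locate the axis better.

```bash
python3 - <<'E'
from h import *
from scipy.optimize import least_squares
for n,box in(("scene",(300,120,385,190)),("top",(150,245,245,340))):
    f=r.grab_frame(n);im=f["color"].astype(int);P=campose(f)
    x0,y0,x1,y1=box
    bl=np.zeros(im.shape[:2],np.uint8);bl[y0:y1,x0:x1]=(im.max(2)<45)[y0:y1,x0:x1]
    red=((im[...,0]>110)&(im[...,1]<50)&(im[...,2]<50)).astype(np.uint8);m=np.zeros_like(red);m[y0:y1,x0:x1]=red[y0:y1,x0:x1]
    k,l,st,c=cv2.connectedComponentsWithStats(bl);i=1+np.argmax(st[1:,4]);w=(l==i).astype(np.uint8)
    cs=max(cv2.findContours(w,cv2.RETR_EXTERNAL,cv2.CHAIN_APPROX_NONE)[0],key=len)[:,0]
    hull=cv2.convexHull(cs)[:,0]
    pts=np.array([at(f,p,124,P)[:2] for p in hull])
    s=least_squares(lambda q:np.hypot(*(pts-q[:2]).T)-q[2],[480,163,64],loss="soft_l1")
    print(n,"wheel",s.x.round(1),"rms",np.sqrt((s.fun**2).mean()).round(2),st[i])
    ys,xs=np.nonzero(m);print("red",len(xs),xs.mean(),ys.mean(),at(f,(xs.mean(),ys.mean()),155.5,P).round(1))
    # stop yellow, blue caps
    yel=(im[...,0]>150)&(im[...,1]>120)&(im[...,2]<70);X=(xs.mean())
    ys,xs=np.nonzero(yel)
    for side in(0,1):
        sel=(xs<300)==side; sel&=(ys>120)
        if sel.any(): print("yel",xs[sel].mean(),ys[sel].mean(),sel.sum(),at(f,(xs[sel].mean(),ys[sel].mean()),65,P).round(1))
E
```

```text
scene wheel [478.3 161.2  64.3] rms 0.92 [309 131  63  53 835]
red 50 369.06 148.12 [496.2 206.8 155.5]
top wheel [479.  159.   63.1] rms 2.68 [ 157  254   78   78 1457]
red 73 164.8904109589041 269.35616438356163 [515.  201.8 155.5]
```

Request:
drive_tool(moves=[[0,[-5,-3.5,-2],-5],[0,[-10,-7,-4],-10],[0,[-15,-10.5,-4],-15],[0,[-20,-14,-4],-19],[0,[-25,-17.5,-4],-19],[0,[-30,-20,-4],-19],[0,[-34,-22.5,-4],-19],[0,[-38,-25,-4],-19],[0,[-40,-26,-4],-19],[0,[-40,-26,-4],-19]])

```text
clock: 3.0
eef_pos: [497.7, 214.2, 271.3]
tcp_rot: [-3.142, 0.0, 3.14]
contact_force: [0.3, 0.2, -0.1]
opening: 1.0
```

```bash
python3 - <<'E'
from h import *
s=r.sense();P0=None
f=r.grab_frame("wrist");P=campose(f)
cv2.imwrite("pics/w1.png",f["color"][:,:,::-1])
for t,z in(("blue_handle",155.5),("blue_hub",157)):
    for d in r.spot_point(t,"wrist"): print(t,d["score"],d["at"],at(f,d["at"],z,P).round(1))
    for d in r.outline_of(t,"wrist"): print(" outl",d["score"],d["at"],d["mask"].sum())
im=f["color"].astype(int);red=(im[...,0]>60)&(im[...,0]>3*im[...,1])&(im[...,0]>3*im[...,2])
ys,xs=np.nonzero(red);print(len(xs),xs.min(),xs.max(),ys.min(),ys.max())
for hb in((478.5,160.5),): print("hub px",px(f,(*hb,130),P),"pred handle",px(f,(513,194.5,179.5),P),px(f,(513,194.5,131),P))
E
```

```text
blue_handle 0.78 [252.6, 234.6] [515.  194.5 155.5]
 outl 0.57 [253.7, 235.8] 1010
blue_hub 0.67 [203.4, 188.1] [479.9 160.6 157. ]
 outl 0.94 [217.1, 211.6] 31393
641 240 547 232 329
hub px [210.07377304 179.62344184] pred handle [250.03688145 242.99882197] [254.67081687 222.57280972]
```

View pics/w1.png

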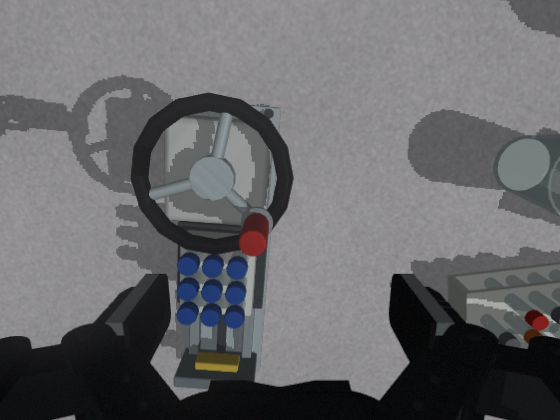

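The wrist picture shows the red handle at about (253,235), standing on the rim with the hub at (210,180). That puts the handle at (515,194.5) and the hub at (479,160.5), about 50 mm apart as given. Next I go over it, lower and grip.

Request:
drive_tool(moves=[[0.3,[-1.7,-2.0,3],0],[0.3,[-1.7,-2.0,7],0],[0.3,[-1.7,-2.0,11],0],[0.3,[-1.7,-2.0,13.1],0],[0.3,[-1.7,-2.0,13.1],0],[1,[-1.7,-2.0,13.1],0],[1,[-1.7,-2.0,13.1],0],[1,[-1.7,-2.0,13.1],0],[1,[-1.7,-2.0,13.1],0]], grip_force=40)

```text
clock: 4.38
eef_pos: [513.7, 196.3, 141.7]
tcp_rot: [3.141, 0.001, -3.14]
contact_force: [-2.7, -1.3, 5.1]
opening: 0.224
```

```bash
python3 - <<'E'
from h import *
f=r.grab_frame("wrist");cv2.imwrite("pics/w2.png",f["color"][:,:,::-1])
s=r.sense();print(s["clock"],s["eef_pos"],s["contact_force"],s["opening"],s["qpos"])
E
```

```text
4.425 [513.73550019 196.30199384 141.66988017] [-0.86091753 -1.61539516  5.30604515] 0.22434658713607583 [ 3.62129141e-01  3.41955650e-01  1.87639555e+00  2.62604221e-04
  9.21741525e-01 -1.21073410e+00]
```

View pics/w2.png

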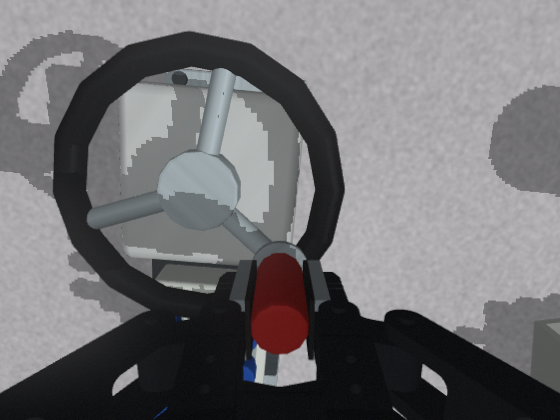

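The handle is held upright between the pads. I'll use the hub disc at (199,190) in this view to refine the centre.

```bash
python3 - <<'E'
from h import *
f=r.grab_frame("wrist");P=campose(f)
for z in(125,130,135):print(at(f,(199,190),z,P).round(1))
# outer rim of the wheel
im=f["color"].astype(int)
from scipy.optimize import least_squares
rim=[(54,165),(80,75),(120,45),(190,32),(250,44),(300,83),(333,140),(343,187),(336,230),(62,215),(83,255)]
for z in(122,126,130):
    p=np.array([at(f,q,z,P)[:2] for q in rim]);s=least_squares(lambda q:np.hypot(*(p-q[:2]).T)-q[2],[479,160,64]);print(z,s.x.round(1),s.fun.round(1))
print(at(f,(281,335),179.5,P))
E
```

```text
[478.6 160.2 125. ]
[477.6 161.3 130. ]
[476.5 162.5 135. ]
122 [478.5 158.9  64.4] [-0.9  1.7  0.9 -0.6 -0.1 -1.1 -1.   0.6  1.2 -0.6 -0.2]
126 [477.7 159.8  62.8] [-0.9  1.7  0.9 -0.6 -0.1 -1.  -1.   0.6  1.2 -0.6 -0.2]
130 [476.9 160.7  61.2] [-0.9  1.6  0.9 -0.6 -0.1 -1.  -1.   0.5  1.2 -0.5 -0.2]
[515.13382989 195.97830269 179.5       ]
```

Request:
drive_tool(moves=[[1,[-0.8,-1.04,0],0],[1,[-1.29,-2.24,0],0],[1,[-1.46,-3.54,0],0],[1,[-1.46,-3.54,0],0]])

```text
clock: 4.97
eef_pos: [528.6, 159.3, 141.8]
tcp_rot: [-3.141, 0.002, -3.141]
contact_force: [0.5, -2.3, -2.9]
opening: 0.223
```

```bash
python3 - <<'E'
from h import *
f=r.grab_frame("wrist");cv2.imwrite("pics/w3.png",f["color"][:,:,::-1])
f=r.grab_frame("top");cv2.imwrite("pics/t3.png",f["color"][:,:,::-1])
s=r.sense();print(s["clock"],s["eef_pos"],s["contact_force"],s["opening"],s["qpos"])
E
```

```text
5.075 [528.64641979 160.18704541 141.81415943] [ 2.60018145 -1.5889774  -3.40275788] 0.21966742607077275 [ 2.91721128e-01  3.45000194e-01  1.87132877e+00 -4.39255735e-04
  9.23483978e-01 -1.27997624e+00]
```

View pics/w3.png

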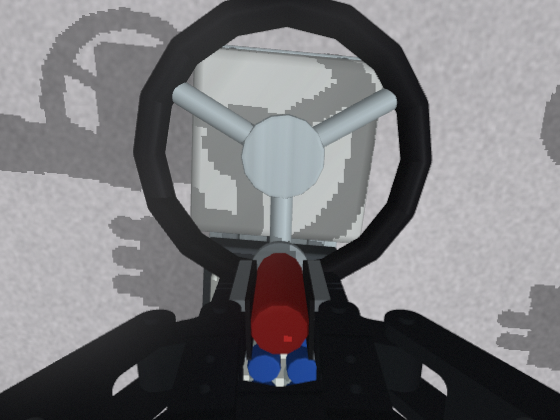

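It's tracking well: the spoke points straight at the handle (column 282), the wheel turned 45° and forces are small. I'll continue round.

Request:
drive_tool(moves=[[1,[0.17,-1.29,0],0],[1,[0.67,-2.5,0],0],[1,[1.46,-3.54,0],0],[1,[2.5,-4.33,0],0],[1,[3.71,-4.83,0],0],[1,[5,-5,0],0],[1,[6.29,-4.83,0],0],[1,[7.5,-4.33,0],0],[1,[8.54,-3.54,0],0],[1,[9.33,-2.5,0],0],[1,[9.33,-2.5,0],0]])

```text
clock: 6.45
eef_pos: [435.3, 135.5, 141.8]
tcp_rot: [3.141, 0.004, -3.14]
contact_force: [3.5, 4.8, -6.9]
opening: 0.224
```

```bash
python3 - <<'E'
from h import *
f=r.grab_frame("wrist");cv2.imwrite("pics/w4.png",f["color"][:,:,::-1])
f=r.grab_frame("scene");cv2.imwrite("pics/s4.png",f["color"][:,:,::-1])
s=r.sense();print(s["clock"],s["eef_pos"],s["contact_force"],s["opening"],s["qpos"])
E
```

```text
6.55 [435.4729488  135.2598363  141.79444692] [ 3.23012939  4.59312606 -6.86875442] 0.21907794293833305 [ 2.98033095e-01  2.07249527e-01  2.07024118e+00 -2.90529739e-04
  8.60717077e-01 -1.27399592e+00]
```

View pics/w4.png

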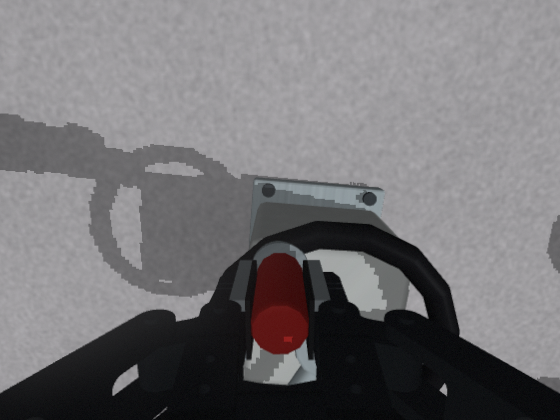

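View pics/s4.png

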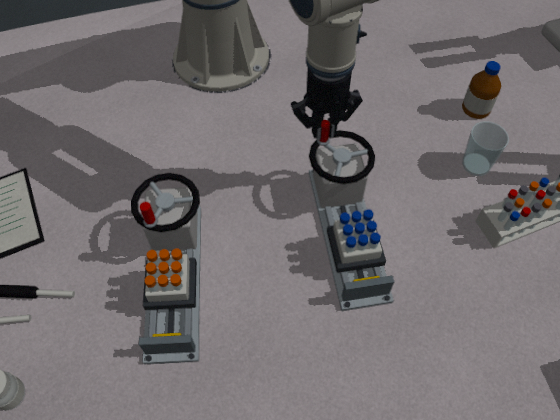

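```bash
python3 - <<'E'
from h import *
hub=np.array([478.6,160.2])
f=r.grab_frame("scene")
for d in r.spot_point("blue_rack","scene"): 
    p=at(f,d["at"],48);print(d,p.round(1),np.hypot(*(p[:2]-hub)))
im=f["color"].astype(int);m=(im[...,2]>90)&(im[...,0]<60)&(im[...,1]<90);m[:180]=0;m[:,:300]=0;m[:,420:]=0
ys,xs=np.nonzero(m);p=at(f,(xs.mean(),ys.mean()),107);print(len(xs),p,np.hypot(*(p[:2]-hub)))
im0=cv2.imread("pics/scene0.png")[:,:,::-1].astype(int);m=(im0[...,2]>90)&(im0[...,0]<60)&(im0[...,1]<90);m[:180]=0;m[:,:300]=0;m[:,420:]=0
ys,xs=np.nonzero(m);p=at(f,(xs.mean(),ys.mean()),107);print(len(xs),p,np.hypot(*(p[:2]-hub)))
E
```

```text
561 [628.91119247 149.17480276 107.        ] 150.71499445844225
506 [585.8001397 153.0174313 107.       ] 107.4404916417518
```

The carriage has advanced 43.3 mm for 195° of turn, matching the gearing. About 29 mm, or roughly 130°, remains.

Request:
drive_tool(moves=[[1,[0.5,1.21,0],0],[1,[0.67,2.5,0],0],[1,[0.5,3.79,0],0],[1,[0,5.0,0],0],[1,[-0.8,6.04,0],0],[1,[-1.83,6.83,0],0],[1,[-3.04,7.33,0],0],[1,[-3.04,7.33,0],0]])

```text
clock: 7.65
eef_pos: [467.2, 209.2, 141.8]
tcp_rot: [3.14, 0.004, -3.141]
contact_force: [1.4, 1.6, -6.1]
opening: 0.215
```

```bash
python3 - <<'E'
from h import *
hub=np.array([478.6,160.2])
f=r.grab_frame("scene");cv2.imwrite("pics/s5.png",f["color"][:,:,::-1])
im=f["color"].astype(int);m=(im[...,2]>90)&(im[...,0]<60)&(im[...,1]<90);m[:180]=0;m[:,:300]=0;m[:,420:]=0
ys,xs=np.nonzero(m);p=at(f,(xs.mean(),ys.mean()),107);print(len(xs),p,np.hypot(*(p[:2]-hub)))
s=r.sense();print(s["clock"],s["eef_pos"],s["contact_force"],s["opening"],s["qpos"])
E
```

```text
593 [653.10745447 146.83155535 107.        ] 175.0187617928896
7.7 [466.67071486 209.11441813 141.84013996] [ 1.80938259  3.51112582 -6.89240194] 0.2203865954474644 [ 4.18295017e-01  2.86202214e-01  1.95929822e+00  8.28589239e-05
  8.91581278e-01 -1.15329242e+00]
```

View pics/s5.png

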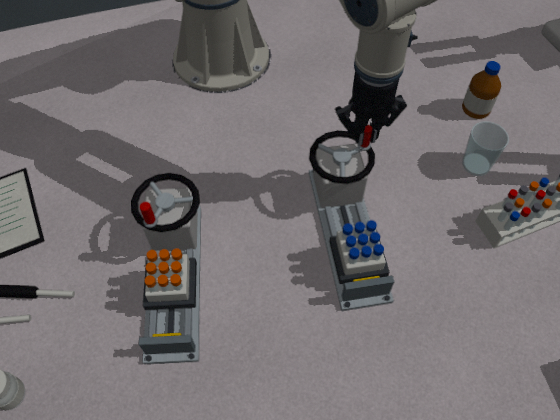

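Request:
drive_tool(moves=[[1,[-0.68,0.13,0],0],[1,[-1.38,0.17,0],0],[1,[-1.38,0.17,0],0]])

```text
clock: 8.07
eef_pos: [481.3, 210.6, 141.8]
tcp_rot: [3.14, 0.005, -3.141]
contact_force: [2.2, -1.3, -7.3]
opening: 0.22
```

Request:
drive_tool(moves=[[1,[-0.35,-0.03,0],0],[1,[-0.7,-0.08,0],0],[1,[-0.7,-0.08,0],0]])

```text
clock: 8.45
eef_pos: [483.1, 210.3, 141.6]
tcp_rot: [3.139, -0.005, 3.141]
contact_force: [-24.4, 7.0, 13.6]
opening: 0.225
```

```bash
python3 - <<'E'
from h import *
hub=np.array([478.6,160.2])
f=r.grab_frame("scene");cv2.imwrite("pics/s6.png",cv2.resize(f["color"][180:320,290:430,::-1],(560,560)))
im=f["color"].astype(int);m=(im[...,2]>90)&(im[...,0]<60)&(im[...,1]<90);m[:180]=0;m[:,:300]=0;m[:,420:]=0
ys,xs=np.nonzero(m);p=at(f,(xs.mean(),ys.mean()),107);print(len(xs),p,np.hypot(*(p[:2]-hub)))
s=r.sense();print(s["clock"],s["eef_pos"],s["contact_force"],s["opening"])
E
```

```text
594 [656.77108405 147.03218095 107.        ] 178.65700840054518
8.5 [483.17120649 210.31291606 141.60236347] [-23.90356211   7.11550159  11.59732814] 0.22202501002915456
```

View pics/s6.png

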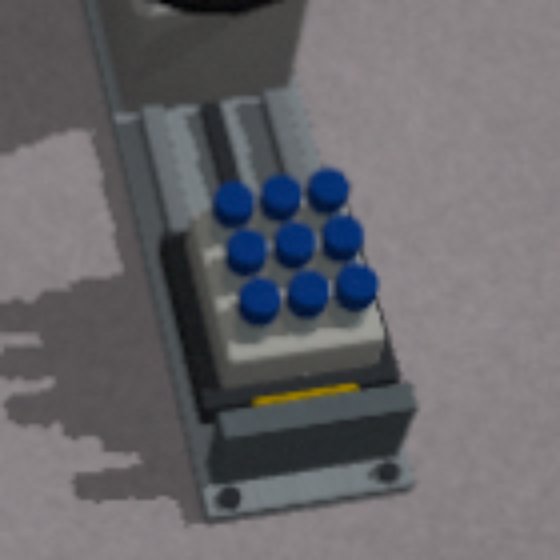

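The stop is reached: the arm was blocked with 24 N at the handle and the carriage edge sits against the yellow pad. I'll relax, open (the jaws are radial here, so no torque on the wheel) and lift.

Request:
drive_tool(moves=[[1,[0,0,0],0],[0.4,[0,0,0],0],[0.4,[0,0,0],0],[0.4,[0,0,0],0],[0.4,[0,0,-2],0],[0.4,[0,0,-5],0],[0.4,[0,0,-9],0],[0.4,[0,0,-12],0],[0.4,[0,0,-12],0]])

```text
clock: 9.62
eef_pos: [485.3, 210.6, 264.1]
tcp_rot: [3.138, -0.0, 3.141]
contact_force: [0.9, 0.3, 0.0]
opening: 0.602
```

```bash
python3 - <<'E'
from h import *
hub=np.array([478.6,160.2])
def caps(im,f):
    im=im.astype(int)
    m=(im[...,2]>90)&(im[...,0]<60)&(im[...,1]<90);m[:180]=0;m[:,:300]=0;m[:,420:]=0
    o=(im[...,0]>150)&(im[...,1]<120)&(im[...,2]<60)&(im[...,1]>50);o[:,300:]=0;o[:235]=0;o[300:]=0
    out=[]
    for q in(m,o):
        ys,xs=np.nonzero(q);out.append((len(xs),at(f,(xs.mean(),ys.mean()),107).round(1)))
    return out
f=r.grab_frame("scene");cv2.imwrite("pics/s7.png",f["color"][:,:,::-1])
a=caps(f["color"],f);print(a,np.hypot(*(a[0][1][:2]-hub)))
print(caps(cv2.imread("pics/scene0.png")[:,:,::-1],f))
f=r.grab_frame("wrist");cv2.imwrite("pics/w7.png",f["color"][:,:,::-1])
s=r.sense();print(s["clock"],s["eef_pos"],s["contact_force"],s["opening"])
E
```

```text
[(582, array([656.7, 147. , 107. ])), (0, array([nan, nan, nan]))] 178.58849347032415
[(506, array([585.8, 153. , 107. ])), (0, array([nan, nan, nan]))]
9.725 [483.67225556 209.93966324 261.23572541] [-0.63327795  0.33481712 -0.32790693] 0.5996122193023014<stdin>:9: RuntimeWarning: Mean of empty slice.
  ret = ret.dtype.type(ret / rcount)
```

View pics/s7.png

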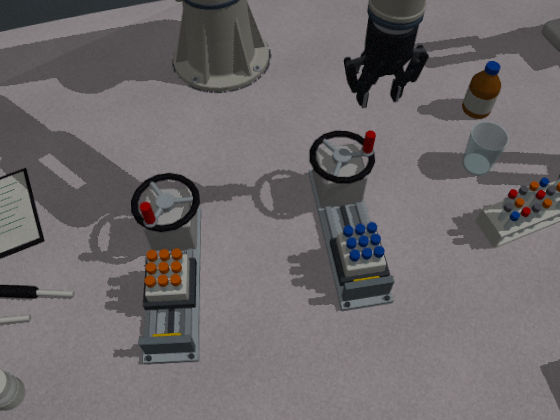

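View pics/w7.png

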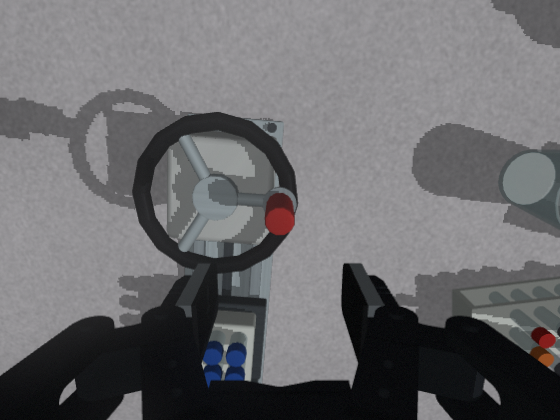

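The handle is free at (369,142) in the scene view and the caps haven't moved since release. The amber slide looks exactly as at the start. I'm handing in.

```bash
python3 -c "
from rig import r
print(r.sign_off())"
```

```text
the job is handed in; nothing more can be done
None
```

I gripped the red handle of the blue-capped slide and wound it clockwise about 320° to its hard stop. I then relaxed, opened the gripper, lifted clear and handed the job in at about 9.7 s.

- **Stop reached:** the arm was blocked with about 24 N at the handle, against the 2 to 5 N it takes to turn. In the scene picture the carriage edge lies against the yellow pad.
- **Position after release:** by the blue caps, the rack measured 178.6 mm from the wheel axis, the same as just before I let go. The target is 180 mm and the limit 176 mm, with calibration good to about 2 mm. The 71 mm of travel matches the angle turned.
- **Orange-capped slide:** it looks unchanged in the pictures. My numeric check on its caps failed because the colour filter found no pixels, so this rests on the pictures and on the arm never going near it.
- **Racks and carriages:** no contact was seen, and the fingers stayed above the vials throughout.

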